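Stack the racked sample box on its twin

ROBOT

A 6-joint arm with a two-finger parallel gripper is mounted at the origin on the work surface. World frame = base frame: x ahead of the robot, y to its left, z up, the work surface at z = 0. Lengths are in m, angles in rad, forces in N, time in s.
With the tool pointing down it reaches from about 0.225 to 0.875 m from the base axis. Payload 3.4 kg.
Tool frame: the origin (TCP) lies at the very end of the fingers, on their centre line; the grasp point (between the pads) lies 19 mm behind it; z points along the fingers, y is the line along which they close (so a half turn about z gives the same grasp; the last joint's range is limited). The gripper opens to 85 mm and grips with 20 to 120 N. Pads are 22 mm wide; open, the fingers measure 114 mm over their backs; the gripper's body (76 mm by 85 mm) begins 54 mm behind the grasp point. The pads swing forward as they close: fully open they stand 13 mm farther back than shut.
Start: joints at [1.139, 0.276, 1.505, -0, 1.361, -0.121], TCP at [0.176, 0.547, 0.231] pointing down, gripper open.
Joint ranges: [-2.89, 2.89], [-0.75, 2.08], [0.22, 2.7], [-1.18, 4.32], [0.11, 2.71], [-2.7, 2.7]. Speed limits (rad/s): [2.57, 2.57, 3.14, 3.14, 3.14, 3.14].

INTERFACE

Orientations are given as a 3x3 rotation matrix whose columns are the frame's x, y, z axes.
In Python, from plant import * gives the robot as it stands.
- The arm moves only by the tool move_arm, never from a script. Its argument "moves" is a list of rows, each a list of 2 entries, a list of its own where there are three numbers: the shift along the tool's x, y, z in m, then the turn, a rotation vector about the tool's x, y, z in degrees. A call has 1 to 12 rows; each row is the pose to reach, as a shift and turn from the pose commanded when the call began, along the tool's axes at that moment; what a row does not reach only later rows make up. A row lasts 1/8 s, in which the tool goes at most 62.5 mm and 10.7 degrees, less where a joint would pass 70% of its speed; a pose out of reach is approached as far as the arm can. A call with a gripper value outside its range is refused whole. "hand" is the finger opening in m, from 0 to 0.0854, set as the call begins (left out, the last holds). The fingers move at their own pace and stop on an object; the grip force is fixed at half the most. Time passes only in rows, so rows that repeat a pose let the fingers close. It gives the time, the measured TCP pose, the force, the opening and the grip force at its end, in the units of the state.
- state(): the state, without advancing time (a new reading comes with each control period).
- capture(name): name is "scene" or "top" or "wrist"; returns the picture (384x512x3 uint8, red, green, blue); there is no depth.
- camera_info(name): a dict with "camera_matrix" (3x3 intrinsics, pixels), "R" (3x3) and "t" (3): a world point X has camera coordinates R X + t. Camera axes: x right, y down, z forward; pixel columns grow to the right and rows downward; lengths in m; the calibration is good to about 2 mm. The wrist camera is an equidistant fisheye: a pixel r from the principal point sees the ray r / f radians off the axis. A picture is of the moment at which its call begins: read the wrist's pose just before it. camera_info takes no time and is no camera call; for the wrist camera it gives the pose at the moment of the call.
- finish_job(): hands the job in; it is judged then, once.
Trained networks look in the newest picture that a camera, given by its name, has taken for a name from the list of things; names that differ only in an ending like _2 or _b are one class to them, and where a whole thing is asked for, a point or a joint stands for the part that bears it (a point fixed in the world has none). Each returns a list of dicts, best first, with "conf" (0 to 1); they miss things now and then, are a little off and sometimes report something else, mostly with a low value. They report only what shows in the picture. A call takes as long as a camera call. They do not tell look-alikes from the thing itself.
- recognise(label, camera): "location" ([column, row] in pixels, amid what is visible of it).
- trace(label, camera): "pixels" (384x512 bool, what is visible of it) and "location" ([column, row] in pixels, amid what is visible of it).
- place_of(label, camera): "location" ([column, row] in pixels: a listed point, or the origin of a listed thing).
The state is a dict: "clock": time; "joint_pos": joint angles; "qvel": joint speeds; "joint_torque": joint torques, N m; "tool_pos": TCP position; "tcp_rot": TCP orientation; "force": force on the tool from outside, world axes, zero at the start; "moment": the same for the moment, N m; "grip_width": opening from 0.0 (shut) to 1.0 (fully open); "gripper_force": force on a finger pad.
Only numpy, scipy, OpenCV 4.12 (cv2) and the standard library are available. Lean on these libraries where they do the work, as an engineer would, in place of code of your own. Each camera call takes 0.05 s, during which the arm holds its last target. There are 200 camera calls.

TASK

Take the lugged sample box out of the wire rack and stack it on the other lugged box that stands on the counter: lid up, latch end over latch end, with the pockets in its base dropped fully over the lid lugs below so that it sits flat and locked. Leave the lower box where it stands, let go of the stack, and do not knock over or push away the bottles and other things around.

Things in the scene. Friction and masses are not known exactly. Their poses are not given: they have to be found in the camera images.
- box_mid (a point): Centre of the box to be stacked: closed sample box, white body and grey lid in one rigid piece, 0.15 to 0.31 kg. 84 mm long (own x), 68 mm wide (y), 44 mm high without lugs (z, out of the lid). It starts in an end bay of the rack, upright on its flat +x end, latch end up, lid facing along the row to the rack's +y. Outside the rack it stands stably on that end; its flat sides 68 mm apart are then free to grasp.
- box_lid (a point): Centre of that box's lid face, 22 mm along z from its centre. Three round lugs stand on it: 5 mm high, 12 mm across at the foot, about 8.5 mm at the tip; two near the latch end at x = -28, y = -21 and +21 mm, one near the back end at x = +28, y = 0. Between the two latch-end lugs a strip 30 mm wide (y = -15 to +15) is smooth.
- box_base (a point): Centre of that box's base face, 22 mm along -z from its centre. It has three square pockets, 16 mm wide and 7 mm deep, at the same x and y as the lugs, so it locks on a twin one way round only, with about 2 mm of play each way; the lugs are tapered and guide it in. Elsewhere it is flat.
- box_latch (a point): Centre of that box's latch end (its -x end, 42 mm from the centre), marked by a small latch clip and a blank card holder that stand out 2 mm. Up while the box is in the rack. The rack and the lower box stand one to the left, one to the right of the robot; the counter between them, straight ahead of the robot and 0.35 to 0.55 m from its base, is clear, to stand the box on.
- lower_mid (a point): Centre of the lower box, a twin in every size, axis, lug and pocket, but heavier (0.4 to 0.65 kg). Loose, it lies flat on the counter, lid up, this point 22 mm above the counter, its latch end (-x) to the robot's left and somewhat away from it. When the stack is locked the upper box's centre is 44 mm above this point and their axes are parallel, x with x.
- lower_lid (a point): Centre of the lower box's lid face, 44 mm above the counter; same three lugs (x = -28, y = -21 and +21; x = +28, y = 0 mm) standing 5 mm higher.
- rack_floor (a point): Centre of the floor plate's top of the fixed steel wire rack (plate 84 x 203 mm, top 4 mm above the counter). The rack's y runs along its row of three bays, centred at y = -66, 0 and +66 mm; the middle one is empty, the end bays hold the box and a carton, in either order. Low cross wires (5 mm thick, 20 mm above the plate) at y = -99, -33, +33 and +99 mm part the bays; the row's ends are open above them.
- rack_top (a point): Centre of the rack's mouth, level with the middle of its top wires, 80 mm above the counter. Wire sides, 5 mm thick, run along both long sides at x = -39.5 and +39.5 mm, 3 mm clear of the box's 68 mm-apart sides, and shut these off from the fingers; lid and base (44 mm apart along y) are open to a grasp from above. The box stands 5 mm above the top wires, 88 mm above the counter.
- carton_mid (a point): Bystander: centre of a white folding carton with a plain band, 62 mm (along the rack's x) x 38 mm (along the row) x 98 mm high, standing in the other end bay of the rack.
- flatbox_mid (a point): Bystander: centre of a larger closed box, 104 x 74 x 38 mm, with a plain flat lid without lugs, lying flat on the counter.
- bottle_a_mid (a point): Bystander: centre of an amber bottle with a white cap, 64 mm across and 135 mm high, standing on the counter.
- bottle_b_mid (a point): Bystander: centre of a second such amber bottle, 64 mm across and 135 mm high, standing on the counter.
- dropper_mid (a point): Bystander: centre of a small amber bottle with a white cap, 33 mm across and 72 mm high, standing on the counter.
- cap_mid (a point): Bystander: centre of a loose white screw cap, 34 mm across and 22 mm high, lying flat on the counter.
- cylinder_mid (a point): Bystander: centre of a glass measuring cylinder, 35 mm across on a 60 mm foot, about 184 mm high, standing on the counter; this point is 90 mm up.
Not all that is in view belongs to the job. What is shaped like the part that bears lower_mid but pink is not meant. What is shaped like the part that bears box_mid but purple is not meant.

How it is judged:
At the end, for the whole second after the job is handed in: The box sits locked on the lower box: lid up, its centre 42 to 46 mm above the lower one's and within 4 mm of its axis each way, axes within 0.1 rad, both level within 0.06 rad; the lower box flat on the counter, within 30 mm of where it stood (x of box_mid in the frame of lower_mid between -0.004 and 0.004 m and y of box_mid in the frame of lower_mid between -0.004 and 0.004 m and z of box_mid in the frame of lower_mid between 0.042 and 0.046 m and angle between the x axis of box_mid and the x axis of lower_mid, either way round below 0.1 rad and angle between each of box_mid, lower_mid's own z axis and vertical below 0.06 rad and height (world z) of lower_mid between 0.018 and 0.026 m and distance of lower_mid from where it was at the start of the episode below 0.03 m); the robot touches nothing.
It fails at once if the carton in the rack is pushed more than 30 mm or tipped over (distance of carton_mid from where it was at the start of the episode above 0.03 m or angle between carton_mid's own z axis and vertical above 0.6 rad).
It fails at once if the flat-lidded box is pushed more than 30 mm or tipped over (distance of flatbox_mid from where it was at the start of the episode above 0.03 m or angle between flatbox_mid's own z axis and vertical above 0.6 rad).
It fails at once if a bottle, the loose cap or the measuring cylinder is pushed more than 30 mm or tipped over (distance of any of bottle_a_mid, bottle_b_mid, dropper_mid, cap_mid, cylinder_mid from where it was at the start of the episode above 0.03 m or angle between any of bottle_a_mid, bottle_b_mid, dropper_mid, cap_mid, cylinder_mid's own z axis and vertical above 0.6 rad).
It also fails if it takes over 64 s, if anything falls off the work surface, if the arm or the gripper's body presses on something with over 40 N, if the wrist force passes 120 N, or if a joint passes its speed limit or range.

## Working session

There is one attempt and no reset: what is moved stays moved. The work goes in short steps, Python scripts to look and compute and a tool call to move; the robot and the scene stay as the last step left them, time stands still between calls to the robot, and variables do not carry over. Pictures are saved under pics/ and viewed, at most 10 in all, crops included, and the job is handed in when it is done.

Besides the shell and the picture viewer there is one more tool, called after ">>>" by a JSON object that holds its "api" and its "payload". move_arm: Moves the arm, as the interface text tells. Its arguments: {"type":"object","properties":{"moves":{"type":"array"},"hand":{"type":"number"}},"required":["moves"]}

```bash
ls; mkdir -p pics; cat > h.py <<'E'
from plant import *
import numpy as np, cv2
def ray(cam,px,info=None):
    i=info or camera_info(cam);K=np.array(i["camera_matrix"]);R=np.array(i["R"]);t=np.array(i["t"])
    x=(px[0]-K[0,2])/K[0,0];y=(px[1]-K[1,2])/K[1,1]
    if cam=="wrist":
        r=np.hypot(x,y);d=np.array([x/r*np.sin(r),y/r*np.sin(r),np.cos(r)]) if r>1e-9 else np.array([0,0,1.])
    else: d=np.array([x,y,1.])
    return -R.T@t, R.T@d
def onz(cam,px,z,info=None):
    c,d=ray(cam,px,info);return c+d*(z-c[2])/d[2]
def proj(cam,X,info=None):
    i=info or camera_info(cam);K=np.array(i["camera_matrix"]);p=np.array(i["R"])@X+np.array(i["t"])
    if cam=="wrist":
        th=np.arctan2(np.hypot(p[0],p[1]),p[2]);n=p[:2]/max(np.hypot(p[0],p[1]),1e-9)*th
    else: n=p[:2]/p[2]
    return np.array([K[0,0]*n[0]+K[0,2],K[1,1]*n[1]+K[1,2]])
E
python3 - <<'E'
from h import *
np.set_printoptions(precision=3,suppress=True)
ims=[]
for c in ["scene","top"]:
    im=capture(c)[:,:,::-1].copy()
    cv2.imwrite(f"pics/{c}0.png",cv2.resize(im,(800,600)))
    i=camera_info(c);print(c,-np.array(i["R"]).T@i["t"])
    for l,z in dict(box_mid=.046,box_lid=.046,box_latch=.088,lower_mid=.022,lower_lid=.044,rack_floor=.004,rack_top=.08,carton_mid=.053,flatbox_mid=.019,bottle_a_mid=.067,dropper_mid=.036,cap_mid=.011,cylinder_mid=.09).items():
        for o in place_of(l,c)[:4]:
            if o["conf"]>.2: print(l,np.round(o["location"]),round(o["conf"],2),onz(c,o["location"],z))
E
```

```text
pics
scene [1.134 0.029 0.791]
box_mid [401. 184.] 0.88 [0.526 0.338 0.046]
box_mid [408. 234.] 0.56 [0.664 0.33  0.046]
box_lid [408. 183.] 0.74 [0.523 0.356 0.046]
box_lid [259. 251.] 0.71 [0.717 0.007 0.046]
box_lid [416. 236.] 0.61 [0.67  0.346 0.046]
box_latch [407. 172.] 0.98 [0.524 0.34  0.088]
box_latch [234. 215.] 0.38 [ 0.655 -0.047  0.088]
lower_mid [173. 191.] 0.92 [ 0.542 -0.21   0.022]
lower_mid [189. 150.] 0.83 [ 0.403 -0.191  0.022]
lower_mid [236. 215.] 0.71 [ 0.609 -0.05   0.022]
lower_lid [168. 182.] 0.92 [ 0.533 -0.22   0.044]
lower_lid [190. 143.] 0.72 [ 0.4   -0.187  0.044]
rack_floor [370. 193.] 0.61 [0.521 0.275 0.004]
rack_top [374. 172.] 0.86 [0.52  0.269 0.08 ]
rack_top [203. 246.] 0.3 [ 0.729 -0.106  0.08 ]
carton_mid [345. 172.] 0.77 [0.496 0.208 0.053]
carton_mid [408. 184.] 0.62 [0.531 0.353 0.053]
carton_mid [406. 171.] 0.6 [0.49  0.355 0.053]
flatbox_mid [140. 253.] 0.78 [ 0.714 -0.256  0.019]
bottle_a_mid [331. 251.] 0.94 [0.724 0.156 0.067]
dropper_mid [235. 214.] 0.82 [ 0.616 -0.052  0.036]
cap_mid [278. 217.] 0.71 [0.606 0.048 0.011]
cylinder_mid 
[... 413 characters left out ...]
.536 -0.219  0.022]
lower_lid [336. 290.] 0.89 [ 0.397 -0.189  0.044]
lower_lid [352. 222.] 0.79 [ 0.544 -0.224  0.044]
rack_floor [128. 234.] 0.65 [0.507 0.281 0.004]
rack_top [ 86. 225.] 0.68 [0.522 0.347 0.08 ]
rack_top [120. 233.] 0.58 [0.506 0.275 0.08 ]
carton_mid [154. 238.] 0.62 [0.498 0.21  0.053]
carton_mid [364. 152.] 0.49 [ 0.701 -0.249  0.053]
carton_mid [228. 197.] 0.23 [0.591 0.052 0.053]
flatbox_mid [361. 152.] 0.72 [ 0.71  -0.25   0.019]
bottle_a_mid [180. 133.] 0.75 [0.728 0.161 0.067]
dropper_mid [279. 191.] 0.53 [ 0.61  -0.06   0.036]
cap_mid [225. 198.] 0.48 [0.594 0.062 0.011]
cap_mid [ 86. 226.] 0.28 [0.522 0.373 0.011]
cylinder_mid [252. 126.] 0.95 [0.741 0.006 0.09 ]
```

```bash
python3 - <<'E'
import cv2,numpy as np
t=cv2.imread("pics/top0.png");s=cv2.imread("pics/scene0.png")
f=800/512
def crop(im,c,r,w,h,W,H): 
    c,r,w,h=[int(v*f) for v in (c,r,w,h)]
    return cv2.resize(im[r:r+h,c:c+w],(W,H),interpolation=cv2.INTER_CUBIC)
a=np.hstack([crop(t,55,120,133,100*1.33,400,400),crop(t,290,195,133,133,400,400)])
cv2.imwrite("pics/crop1.png",a)
E
```

```text
(no output)
```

View pics/scene0.png

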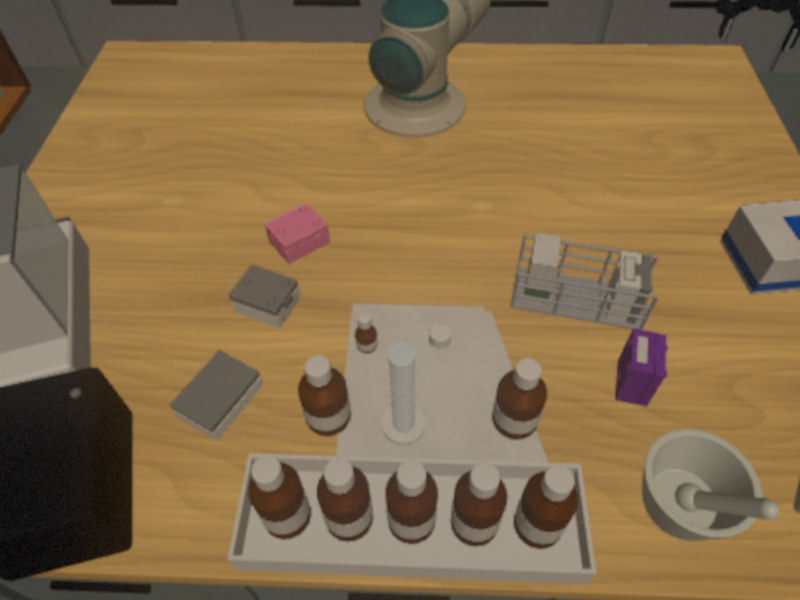

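View pics/crop1.png

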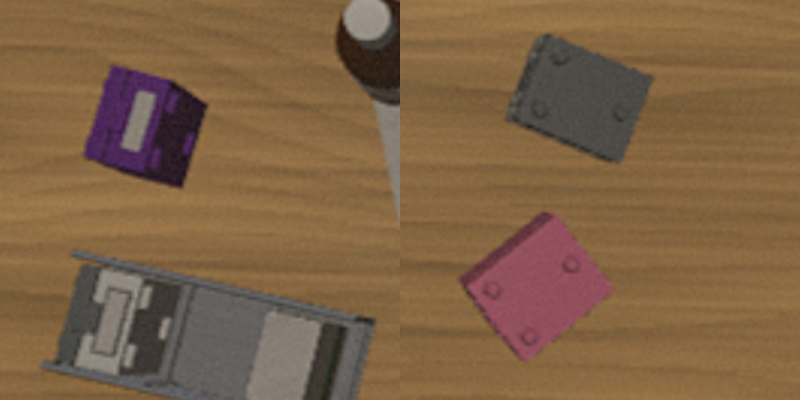

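In the scene picture the box to move is the grey/white one in the rack's far end bay, at scene (407,172) and top (90,225). Its purple twin at scene (408,234) is not meant. The lower box is the grey one at scene (173,191) and top (348,226), lugs up, with the latch end at the left/away side. The pink one at scene (189,150) is not meant. The crop confirms both: the rack box shows its base pockets towards the empty bay, so its lid faces outwards, and the dropper stands beyond the lower box's latch end.

```bash
cat >> h.py <<'E'
from scipy.spatial.transform import Rotation as Ro
np.set_printoptions(precision=4,suppress=True)
def tgt(yaw_y,heading=None,tilt=0):
    """tool down with tool y along yaw_y (deg)"""
    y=np.array([np.cos(np.radians(yaw_y)),np.sin(np.radians(yaw_y)),0]);z=np.array([0,0,-1.])
    return np.column_stack([np.cross(y,z),y,z])
def rel(p,R,p0=None,R0=None):
    s=state();p0=np.array(s["tool_pos"]) if p0 is None else p0;R0=np.array(s["tcp_rot"]) if R0 is None else R0
    return R0.T@(np.array(p)-p0), np.degrees(Ro.from_matrix(R0.T@R).as_rotvec())
def fkR(j):
    return (Ro.from_euler('z',j[0])*Ro.from_euler('y',j[1]+j[2])*Ro.from_euler('z',j[3])*Ro.from_euler('y',j[4])*Ro.from_euler('z',j[5])).as_matrix()
E
python3 - <<'E'
from h import *
s=state();print(np.array(s["tcp_rot"]),fkR(s["joint_pos"]),s["clock"],s["tool_pos"])
for a in (77.6,-102.4): print(rel([.52,.338,.2],tgt(a)))
i=camera_info("wrist");R=np.array(i["R"]);c=-R.T@np.array(i["t"]);T=np.array(s["tcp_rot"])
print("cam in tool",T.T@(c-s["tool_pos"]),"axes",T.T@R.T,i["camera_matrix"])
E
```

```text
[[-0.9521  0.3058  0.    ]
 [ 0.3058  0.9521  0.0001]
 [-0.      0.0001 -1.    ]] [[-0.3058 -0.9521  0.    ]
 [-0.9521  0.3058  0.0001]
 [-0.0001 -0.     -1.    ]] 1.4 [0.1759 0.5475 0.2313]
(array([-0.3917, -0.0942,  0.0313]), array([ 0.0043,  0.0011, -5.4054]))
(array([-0.3917, -0.0942,  0.0313]), array([  0.0017,  -0.0066, 174.5946]))
cam in tool [ 0.0667  0.     -0.1425] axes [[ 0.0003 -0.9657 -0.2597]
 [ 1.      0.0002  0.0003]
 [-0.0003 -0.2597  0.9657]] [[297.3186   0.     254.2381]
 [  0.     297.3186 194.621 ]
 [  0.       0.       1.    ]]
```

>>> {"api": "move_arm", "payload": {"moves": [[[-0.39,-0.094,0.03],[0,0,-5.4]],[[-0.39,-0.094,0.03],[0,0,-5.4]],[[-0.39,-0.094,0.03],[0,0,-5.4]],[[-0.39,-0.094,0.03],[0,0,-5.4]],[[-0.39,-0.094,0.03],[0,0,-5.4]],[[-0.39,-0.094,0.03],[0,0,-5.4]],[[-0.39,-0.094,0.03],[0,0,-5.4]],[[-0.39,-0.094,0.03],[0,0,-5.4]],[[-0.39,-0.094,0.03],[0,0,-5.4]],[[-0.39,-0.094,0.03],[0,0,-5.4]]], "hand": 0.0854}}

```text
clock: 2.65
tool_pos: [0.5173, 0.3396, 0.2016]
tcp_rot: [[-0.977, 0.213, -0.0], [0.213, 0.977, 0.0], [0.0, 0.0, -1.0]]
force: [-0.3, 0.7, 0.4]
grip_width: 0.995
gripper_force: 0.0
```

```bash
python3 - <<'E'
from h import *
s=state();i=camera_info("wrist");im=capture("wrist");cv2.imwrite("pics/w1.png",im[:,:,::-1].repeat(1,0))
print(s["tool_pos"],np.array(s["tcp_rot"]).tolist(),s["joint_pos"])
for l,z in dict(box_latch=.09,rack_top=.08,carton_mid=.053).items():
    for o in place_of(l,"wrist")[:3]: print(l,o["location"],o["conf"],onz("wrist",o["location"],z,i))
E
```

```text
[0.5173 0.3396 0.2016] [[-0.9769860057519716, 0.21330333154360417, -0.00018253001908811255], [0.21330323521749395, 0.9769859434819983, 0.00044281411471725965], [0.000272782988836307, 0.0003936889496323801, -0.9999998852992195]] [ 0.4683  0.3583  1.4567  0.0005  1.3266 -0.8877]
box_latch [277.4, 317.2] 0.79 [0.6564 0.3348 0.09  ]
box_latch [255.2, 196.9] 0.73 [0.5211 0.3399 0.09  ]
rack_top [182.1, 194.5] 0.95 [0.507  0.2729 0.08  ]
carton_mid [130.7, 191.2] 0.6 [0.4967 0.2087 0.053 ]
```

View pics/w1.png

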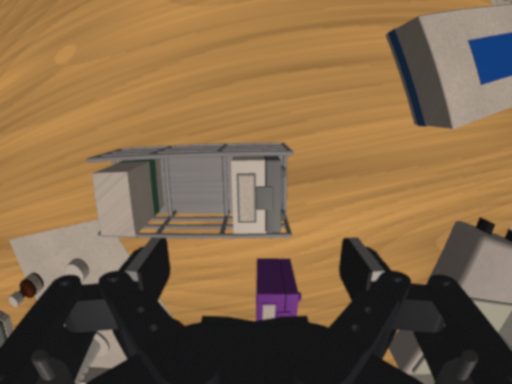

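The wrist view shows the rack with the box's latch end at about (250,197) and the carton at (125,195). The purple twin is at (277,280), well clear.

>>> {"api": "move_arm", "payload": {"moves": [[[-0.003,0,0.04],[0,0,0]],[[-0.003,0,0.07],[0,0,0]],[[-0.003,0,0.095],[0,0,0]],[[-0.003,0,0.115],[0,0,0]],[[-0.003,0,0.13],[0,0,0]],[[-0.003,0,0.142],[0,0,0]],[[-0.003,0,0.151],[0,0,0]],[[-0.003,0,0.151],[0,0,0]]]}}

```text
clock: 3.85
tool_pos: [0.5211, 0.338, 0.0499]
tcp_rot: [[-0.977, 0.215, -0.001], [0.215, 0.977, -0.0], [0.001, -0.0, -1.0]]
force: [-0.0, -0.8, 0.5]
grip_width: 1.0
gripper_force: 0.0
```

>>> {"api": "move_arm", "payload": {"moves": [[[0,0,0],[0,0,0]],[[0,0,0],[0,0,0]],[[0,0,0],[0,0,0]],[[0,0,0],[0,0,0]],[[0,0,0],[0,0,0]],[[0,0,0],[0,0,0]],[[0,0,0],[0,0,0]],[[0,0,0],[0,0,0]]], "hand": 0.02}}

```text
clock: 4.85
tool_pos: [0.5219, 0.3385, 0.0511]
tcp_rot: [[-0.977, 0.215, 0.001], [0.215, 0.977, 0.001], [-0.001, 0.001, -1.0]]
force: [-0.3, 0.5, 6.3]
grip_width: 0.507
gripper_force: 61.4
```

>>> {"api": "move_arm", "payload": {"moves": [[[0,0,-0.01],[0,0,0]],[[0,0,-0.03],[0,0,0]],[[0,0,-0.05],[0,0,0]],[[0,0,-0.075],[0,0,0]],[[0,0,-0.1],[0,0,0]],[[0,0,-0.125],[0,0,0]],[[0,0,-0.15],[0,0,0]],[[0,0,-0.15],[0,0,0]]]}}

```text
clock: 5.85
tool_pos: [0.5221, 0.3384, 0.2019]
tcp_rot: [[-0.977, 0.215, 0.003], [0.215, 0.977, 0.001], [-0.003, 0.002, -1.0]]
force: [0.3, 0.6, -2.2]
grip_width: 0.509
gripper_force: 61.2
```

```bash
python3 - <<'E'
from h import *
s=state();print(s["tool_pos"],s["joint_pos"],s["force"],s["grip_width"])
c=np.radians
# lower pose from top view lug picks (crop px -> full px: crop2 origin (290,195), scale 133/400)
f=133/400
L=[onz("top",(290+(u-400)*f,195+v*f),.049) for u,v in ((560,57),(540,110),(622,110))]
print(np.array(L)); m=(L[0]+L[1])/2; x=L[2]-m; print("x",x,np.degrees(np.arctan2(x[1],x[0])),"mid",(m+L[2])/2)
# IK orientation feasibility: options for final pose
from scipy.optimize import least_squares
xa=-110
def cand(a,flip,zh,xb,yb,az,fore):
    # tool z in box frame = cos a x - sin a z ; tool y = +-yb
    z=np.cos(c(a))*xb-np.sin(c(a))*zh; y=flip*yb
    R=np.column_stack([np.cross(y,z),y,z])
    A=(Ro.from_euler('z',az)*Ro.from_euler('y',fore)).as_matrix()
    Q=A.T@R@Ro.from_euler('z',-90,degrees=True).as_matrix()
    e=Ro.from_matrix(Q).as_euler('ZYZ')
    out=[]
    for k in (0,1):
        j=e.copy() if k==0 else np.array([e[0]+np.pi,-e[1],e[2]+np.pi])
        j=(j+np.pi)%(2*np.pi)-np.pi
        if j[1]>0: out.append(j)
    return out
up=np.array([0,0,1.])
for a in (45,60,70,80):
  for fl in (1,-1):
    xb=np.array([np.cos(c(xa)),np.sin(c(xa)),0]);yb=np.cross(up,xb)
    print("final",a,fl,[cand(a,fl,up,xb,yb,c(-22),fo)[0].round(2) for fo in (1.6,1.9,2.1)])
    # standing: x down, z heading h
    for h in (180,):
        zb=np.array([np.cos(c(h)),np.sin(c(h)),0]);xb2=-up;yb2=np.cross(zb,xb2)
        print("  stand h",h,[cand(a,fl,zb,xb2,yb2,0,fo)[0].round(2) for fo in (1.6,1.9,2.1)])
E
```

```text
[0.5221 0.3384 0.2019] [ 0.4633  0.3614  1.451  -0.0001  1.3258 -0.8909] [ 0.3336  0.5717 -2.2474] 0.5090242314289266
[[ 0.5618 -0.2021  0.049 ]
 [ 0.5226 -0.1876  0.049 ]
 [ 0.5242 -0.248   0.049 ]]
x [-0.018  -0.0531  0.    ] -108.71656085697134 mid [ 0.5332 -0.2214  0.049 ]
final 45 1 [array([-0.79,  1.53, -0.  ]), array([-0.82,  1.32,  0.21]), array([-0.87,  1.18,  0.37])]
  stand h 180 [array([0.  , 0.76, 1.57]), array([-0.  ,  0.46,  1.57]), array([-0.  ,  0.26,  1.57])]
final 45 -1 [array([-0.79,  1.53,  3.14]), array([-0.82,  1.32, -2.93]), array([-0.87,  1.18, -2.77])]
  stand h 180 [array([ 0.  ,  0.76, -1.57]), array([-0.  ,  0.46, -1.57]), array([-0.  ,  0.26, -1.57])]
final 60 1 [array([-0.52,  1.53, -0.02]), array([-0.55,  1.27,  0.14]), array([-0.59,  1.1 ,  0.26])]
  stand h 180 [array([0.  , 0.49, 1.57]), array([-0.  ,  0.19,  1.57]), array([-3.14,  0.01, -1.57])]
final 60 -1 [array([-0.52,  1.53,  3.13]), array([-0.55,  1.27, -3.  ]), array([-0.59,  1.1 , -2.89])]
  stand h 180 [array([ 0.  ,  0.49, -1.57]), array([-0.  ,  0.19, -1.57]), array([-3.14,  0.01,  1.57])]
final 70 1 [array([-0.35,  1.53, -0.02]), array([-0.37,  1.25,  0.08]), array([-0.4 ,  1.06,  0.17])]
  stand h 180 [array([-0.  ,  0.32,  1.57]), array([-0.  ,  0.02,  1.57]), array([-3.14,  0.18, -1.57])]
final 70 -1 [array([-0.35,  1.53,  3.12]), array([-0.37,  1.25, -3.06]), array([-0.4 ,  1.06, -2.98])]
  stand h 180 [array([-0.  ,  0.32, -1.57]), array([-0.  ,  0.02, -1.57]), array([-3.14,  0.18,  1.57])]
final 80 1 [array([-0.17,  1.54, -0.03]), array([-0.18,  1.24,  0.02]), array([-0.2 ,  1.04,  0.07])]
  stand h 180 [array([-0.  ,  0.15,  1.57]), array([-3.14,  0.15, -1.57]), array([-3.14,  0.35, -1.57])]
final 80 -1 [array([-0.17,  1.54,  3.11]), array([-0.18,  1.24, -3.12]), array([-0.2 ,  1.04, -3.07])]
  stand h 180 [array([-0.  ,  0.15, -1.57]), array([-3.14,  0.15,  1.57]), array([-3.14,  0.35,  1.57])]
```

Keep the box's final tilt in mind: stand it with its lid facing to the robot's right, so the later 90° swing is one turn about tool y.

>>> {"api": "move_arm", "payload": {"moves": [[[0,-0.02,-0.01],[0,0,8]],[[0,-0.05,-0.01],[0,0,18]],[[0,-0.08,-0.01],[0,0,28]],[[0,-0.11,-0.01],[0,0,38]],[[0,-0.14,-0.01],[0,0,48]],[[0,-0.17,-0.01],[0,0,58]],[[0,-0.2,-0.01],[0,0,68]],[[0,-0.23,-0.01],[0,0,78]],[[0,-0.26,-0.01],[0,0,88]],[[0,-0.29,-0.01],[0,0,98]],[[0,-0.32,-0.01],[0,0,108]],[[-0.002,-0.346,-0.01],[0,0,118]]]}}

```text
clock: 7.35
tool_pos: [0.4472, -0.0011, 0.2087]
tcp_rot: [[0.653, 0.758, -0.003], [0.758, -0.653, 0.0], [-0.002, -0.003, -1.0]]
force: [1.3, 0.3, -2.3]
grip_width: 0.509
gripper_force: 61.6
```

>>> {"api": "move_arm", "payload": {"moves": [[[0,0,0],[0,0,9]],[[0,0,0.02],[0,0,19]],[[0,0,0.04],[0,0,29]],[[0,0,0.06],[0,0,39]],[[0,0,0.08],[0,0,49]],[[0,0,0.1],[0,0,59.6]],[[0,0,0.115],[0,0,59.6]],[[0,0,0.125],[0,0,59.6]],[[0,0,0.135],[0,0,59.6]],[[0,0,0.14],[0,0,59.6]],[[0,0,0.145],[0,0,59.6]],[[0,0,0.145],[0,0,59.6]]]}}

```text
clock: 8.85
tool_pos: [0.4489, -0.0002, 0.0651]
tcp_rot: [[0.985, -0.174, -0.0], [-0.174, -0.985, 0.0], [-0.0, -0.0, -1.0]]
force: [0.3, 0.3, -1.9]
grip_width: 0.508
gripper_force: 61.5
```

>>> {"api": "move_arm", "payload": {"moves": [[[0,0,0.005],[0,0,0]],[[0,0,0.01],[0,0,0]],[[0,0,0.013],[0,0,0]],[[0,0,0.0155],[0,0,0]],[[0,0,0.0175],[0,0,0]],[[0,0,0.0185],[0,0,0]],[[0,0,0.0185],[0,0,0]]]}}

```text
clock: 9.72
tool_pos: [0.449, -0.0003, 0.0471]
tcp_rot: [[0.985, -0.174, 0.0], [-0.174, -0.985, 0.0], [0.0, -0.0, -1.0]]
force: [-0.7, 0.1, 1.6]
grip_width: 0.508
gripper_force: 61.7
```

>>> {"api": "move_arm", "payload": {"moves": [[[0,0,0],[0,0,0]],[[0,0,0],[0,0,0]],[[0,0,0],[0,0,0]],[[0,0,0],[0,0,0]]], "hand": 0.0854}}

```text
clock: 10.22
tool_pos: [0.449, -0.0003, 0.0468]
tcp_rot: [[0.985, -0.174, 0.0], [-0.174, -0.985, 0.0], [0.0, -0.0, -1.0]]
force: [0.2, 0.9, -0.3]
grip_width: 1.0
gripper_force: 0.0
```

>>> {"api": "move_arm", "payload": {"moves": [[[0,0,-0.02],[0,0,0]],[[0,0,-0.06],[0,0,0]],[[0,0,-0.11],[0,0,0]],[[0,0,-0.17],[0,0,0]],[[0,0,-0.2],[0,0,0]],[[0,0,-0.2],[0,0,0]]]}}

```text
clock: 10.98
tool_pos: [0.4505, -0.0005, 0.2493]
tcp_rot: [[0.985, -0.174, 0.006], [-0.174, -0.985, -0.001], [0.006, -0.0, -1.0]]
force: [0.1, 0.1, -0.8]
grip_width: 1.001
gripper_force: 0.0
```

```bash
python3 - <<'E'
from h import *
s=state();i=camera_info("wrist");im=capture("wrist")
cv2.imwrite("pics/w2.png",im[:,:,::-1])
print(s["clock"],s["tool_pos"],s["joint_pos"])
for o in place_of("box_latch","wrist")[:2]: print(o["location"],o["conf"],onz("wrist",o["location"],.086,i))
c=np.radians
zb=np.array([np.cos(c(-100)),np.sin(c(-100)),0]);up=np.array([0,0,1.]);xb=-up;yb=np.cross(zb,xb)
B=np.column_stack([xb,yb,zb]);mid=np.array([.449,-.0003,.042])
a=50
zt=np.array([np.cos(c(a)),0,-np.sin(c(a))])
for fl in (1,-1):
    y=np.array([0,fl,0.]);T=np.column_stack([np.cross(y,zt),y,zt])
    grip=np.array([-.008,0,.004]);tcp=grip+.019*zt
    for back in (.1,0):
        P=mid+B@(tcp-back*zt);print(fl,back,P,*rel(P,B@T))
    print((B@T).round(3).tolist())
E
```

```text
10.975 [ 0.4505 -0.0005  0.2493] [-0.1559  0.0718  1.7196  0.0001  1.3439  1.5895]
[252.4, 184.9] 0.75 [0.4449 0.0027 0.086 ]
1 0.1 [ 0.4375 -0.0653  0.1021] [0.0009 0.0661 0.144 ] [ 38.9934  39.0878 -83.7572]
1 0 [0.4508 0.0101 0.0378] [ 0.0009 -0.0105  0.2082] [ 38.9934  39.0878 -83.7572]
[[0.112, 0.985, 0.133], [0.633, -0.174, 0.754], [0.766, 0.0, -0.643]]
-1 0.1 [ 0.4375 -0.0653  0.1021] [0.0009 0.0661 0.144 ] [ 39.0814 -38.987   83.6901]
-1 0 [0.4508 0.0101 0.0378] [ 0.0009 -0.0105  0.2082] [ 39.0814 -38.987   83.6901]
[[-0.112, -0.985, 0.133], [-0.633, 0.174, 0.754], [-0.766, 0.0, -0.643]]
```

View pics/w2.png

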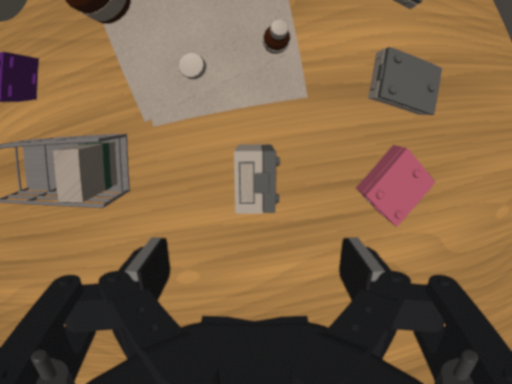

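Lugs show at (277,160) and (277,198), on the lid facing right, so the box stands as planned. It sits about 4 mm closer to the robot than the tool axis. Next is the tilted regrasp: rotate high up, then slide in along the tool axis.

>>> {"api": "move_arm", "payload": {"moves": [[[0,0.006,0.005],[3.5,3.5,-7.6]],[[0,0.012,0.01],[7.1,7.1,-15.2]],[[-0.001,0.018,0.015],[10.6,10.7,-22.8]],[[-0.001,0.024,0.02],[14.2,14.2,-30.5]],[[-0.001,0.03,0.025],[17.7,17.8,-38.1]],[[-0.001,0.036,0.03],[21.3,21.3,-45.7]],[[-0.002,0.042,0.035],[24.8,24.9,-53.3]],[[-0.002,0.048,0.04],[28.4,28.4,-60.9]],[[-0.002,0.054,0.045],[31.9,32,-68.5]],[[-0.002,0.06,0.055],[35.5,35.5,-76.1]],[[-0.002,0.066,0.064],[39,39.1,-83.8]],[[-0.002,0.066,0.064],[39,39.1,-83.8]]]}}

```text
clock: 12.58
tool_pos: [0.4352, -0.0652, 0.1803]
tcp_rot: [[0.116, 0.984, 0.132], [0.63, -0.176, 0.757], [0.768, -0.005, -0.64]]
force: [0.0, 0.6, 0.5]
grip_width: 1.0
gripper_force: 0.0
```

```bash
python3 - <<'E'
from h import *
s=state();print(s["tool_pos"],s["joint_pos"],s["tcp_rot"])
print(s["clock"])
i=camera_info("wrist");im=capture("wrist")
for o in place_of("box_latch","wrist")[:2]: print(o["location"],o["conf"],onz("wrist",o["location"],.086,i))
c=np.radians
zb=np.array([np.cos(c(-100)),np.sin(c(-100)),0]);up=np.array([0,0,1.]);xb=-up;yb=np.cross(zb,xb)
B=np.column_stack([xb,yb,zb]);mid=np.array([.449,-.0003,.042])-.003*np.array([.985,-.174,0])
zt=np.array([np.cos(c(50)),0,-np.sin(c(50))]);y=np.array([0,1,0.]);T=np.column_stack([np.cross(y,zt),y,zt])
tcp=np.array([-.008,0,.004])+.019*zt
for back in (.1,0): P=mid+B@(tcp-back*zt);print(back,P,*rel(P,B@T))
E
```

```text
[ 0.4352 -0.0652  0.1803] [-0.857   0.361   1.8915  0.6375  1.5445 -0.9185] [[ 0.1164  0.9844  0.1317]
 [ 0.6296 -0.1757  0.7568]
 [ 0.7681 -0.0052 -0.6403]]
12.575
[252.7, 224.9] 0.79 [ 0.4437 -0.0006  0.086 ]
[341.2, 44.1] 0.62 [0.6672 0.3363 0.086 ]
0.1 [ 0.4346 -0.0648  0.1021] [-0.062  -0.0001  0.0508] [-0.0326 -0.0914 -0.1472]
0 [0.4479 0.0106 0.0378] [-0.0621  0.      0.1508] [-0.0326 -0.0914 -0.1472]
```

>>> {"api": "move_arm", "payload": {"moves": [[[-0.03,-0.002,0.02],[0,-0.1,-0.1]],[[-0.062,-0.002,0.051],[0,-0.1,-0.1]],[[-0.062,-0.002,0.07],[0,-0.1,-0.1]],[[-0.062,-0.002,0.09],[0,-0.1,-0.1]],[[-0.062,-0.002,0.11],[0,-0.1,-0.1]],[[-0.062,-0.002,0.125],[0,-0.1,-0.1]],[[-0.062,-0.002,0.138],[0,-0.1,-0.1]],[[-0.062,-0.002,0.147],[0,-0.1,-0.1]],[[-0.062,-0.002,0.151],[0,-0.1,-0.1]],[[-0.062,-0.002,0.151],[0,-0.1,-0.1]]]}}

```text
clock: 13.92
tool_pos: [0.447, 0.0101, 0.0382]
tcp_rot: [[0.109, 0.985, 0.133], [0.635, -0.172, 0.753], [0.765, 0.003, -0.644]]
force: [0.6, -0.4, 0.2]
grip_width: 1.001
gripper_force: 0.0
```

>>> {"api": "move_arm", "payload": {"moves": [[[0,0,0],[0,0,0]],[[0,0,0],[0,0,0]],[[0,0,0],[0,0,0]],[[0,0,0],[0,0,0]],[[0,0,0],[0,0,0]],[[0,0,0],[0,0,0]]], "hand": 0.05}}

```text
clock: 14.68
tool_pos: [0.4475, 0.0096, 0.0386]
tcp_rot: [[0.108, 0.985, 0.135], [0.635, -0.173, 0.753], [0.765, 0.004, -0.644]]
force: [1.8, -3.2, 5.2]
grip_width: 0.789
gripper_force: 70.2
```

Gripped at 67 mm. Now plan the lift and swing to a hover above the lower box.

```bash
cat >> h.py <<'E'
A=np.radians(49.9);ZT=np.array([np.cos(A),0,-np.sin(A)]);TB=np.column_stack([np.cross([0,1,0],ZT),[0,1,0],ZT])
TCPB=np.array([.0034,0,-.0095])
def final(mid,yaw):
    B=Ro.from_euler('z',yaw,degrees=True).as_matrix();return np.array(mid)+B@TCPB,B@TB
E
python3 - <<'E'
from h import *
s=state();p0=np.array(s["tool_pos"]);R0=np.array(s["tcp_rot"])
P,R=final([.535,-.221,.15],-108.7)
d,r=rel(P,R);up=R0.T@[0,0,1]
print("up",up,"hover",P,d,r)
for f in (0,.125,.25,.5,.75,1):
    pos=p0+[0,0,.15];pos=pos+f*(P-pos); print(f,pos,R0.T@(pos-p0),(r*f).round(1))
# refine lower from w2 image
import glob
E
```

```text
up [ 0.765   0.004  -0.6441] hover [ 0.5339 -0.2242  0.1405] [-0.0611  0.1259 -0.2301] [ -0.5792 -89.8309   9.709 ]
0 [0.4475 0.0096 0.1886] [ 0.1147  0.0006 -0.0966] [-0. -0.  0.]
0.125 [ 0.4583 -0.0196  0.1826] [ 0.0928  0.0163 -0.1133] [ -0.1 -11.2   1.2]
0.25 [ 0.4691 -0.0488  0.1765] [ 0.0708  0.0319 -0.13  ] [ -0.1 -22.5   2.4]
0.5 [ 0.4907 -0.1073  0.1645] [ 0.0268  0.0633 -0.1634] [ -0.3 -44.9   4.9]
0.75 [ 0.5123 -0.1658  0.1525] [-0.0172  0.0946 -0.1967] [ -0.4 -67.4   7.3]
1 [ 0.5339 -0.2242  0.1405] [-0.0611  0.1259 -0.2301] [ -0.6 -89.8   9.7]
```

>>> {"api": "move_arm", "payload": {"moves": [[[0.015,0,-0.013],[0,0,0]],[[0.046,0,-0.039],[0,0,0]],[[0.08,0,-0.067],[0,0,0]],[[0.115,0.001,-0.097],[0,-5,0.5]],[[0.097,0.013,-0.11],[-0.1,-15,1.6]],[[0.078,0.027,-0.125],[-0.1,-25,2.7]],[[0.058,0.041,-0.14],[-0.2,-35,3.8]],[[0.038,0.055,-0.155],[-0.3,-45,4.9]],[[0.018,0.069,-0.17],[-0.3,-55,6]],[[-0.001,0.083,-0.185],[-0.4,-65,7]],[[-0.02,0.097,-0.199],[-0.5,-75,8.1]],[[-0.04,0.111,-0.214],[-0.5,-85,9.2]]]}}

```text
clock: 16.18
tool_pos: [0.5234, -0.1956, 0.1454]
tcp_rot: [[0.25, 0.95, -0.188], [0.774, -0.312, -0.551], [-0.582, -0.008, -0.813]]
force: [-0.8, -0.4, -3.9]
grip_width: 0.788
gripper_force: 69.5
```

```bash
python3 - <<'E'
from h import *
s=state();print(s["tool_pos"],s["joint_pos"],s["force"])
P,R=final([.535,-.221,.15],-108.7);print(*rel(P,R))
E
```

```text
[ 0.5234 -0.1956  0.1454] [-0.1088  0.4227  1.6909 -0.6405  1.2539  0.4829] [-0.788  -0.3581 -3.8848]
[-0.0167  0.019   0.0178] [-0.0371 -4.5214  0.6573]
```

>>> {"api": "move_arm", "payload": {"moves": [[[-0.017,0.019,0.018],[0,-4.5,0.6]],[[-0.017,0.019,0.018],[0,-4.5,0.6]],[[-0.017,0.019,0.018],[0,-4.5,0.6]],[[-0.017,0.019,0.018],[0,-4.5,0.6]]]}}

```text
clock: 16.68
tool_pos: [0.5333, -0.2244, 0.1413]
tcp_rot: [[0.247, 0.947, -0.206], [0.728, -0.322, -0.605], [-0.639, -0.001, -0.769]]
force: [-0.0, -0.1, -2.3]
grip_width: 0.79
gripper_force: 69.4
```

```bash
python3 - <<'E'
from h import *
s=state();print(s["clock"],s["tool_pos"]);P,R=final([.535,-.221,.15],-108.7);print(*rel(P,R))
i=camera_info("wrist");np.save("wi.npy",i,allow_pickle=True);im=capture("wrist");cv2.imwrite("w3full.png",im[:,:,::-1])
v=cv2.rotate(im[:,:,::-1],cv2.ROTATE_180);cv2.imwrite("pics/w3.png",cv2.resize(v,(800,600),interpolation=cv2.INTER_CUBIC))
for l,z in (("lower_lid",.044),("lower_mid",.022)):
    for o in place_of(l,"wrist")[:3]: print(l,o["location"],o["conf"],onz("wrist",o["location"],z,i))
E
```

```text
16.675 [ 0.5333 -0.2244  0.1413]
[0.0008 0.0005 0.0004] [-0.0811 -0.3744 -0.0223]
lower_lid [87.5, 136.2] 0.64 [ 0.3984 -0.187   0.044 ]
lower_lid [255.9, 117.9] 0.56 [ 0.5344 -0.2213  0.044 ]
lower_mid [255.8, 98.5] 0.9 [ 0.5348 -0.2201  0.022 ]
lower_mid [98.4, 119.6] 0.83 [ 0.3997 -0.1886  0.022 ]
```

View pics/w3.png

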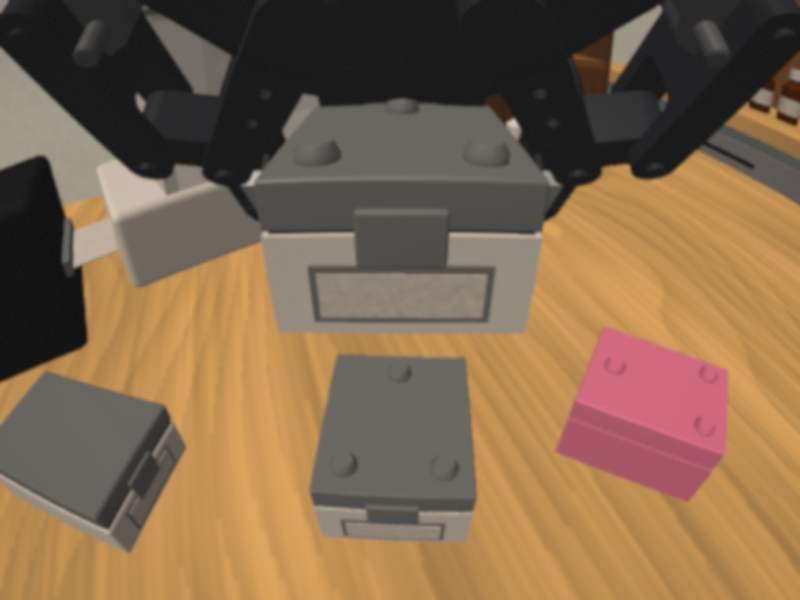

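The view, turned by 180°, shows the lower box's lid with corners (338,355), (466,358), (475,497), (312,493) and lugs at (399,372), (343,463), (445,467). It is yawed slightly against the held box, whose base corners are at (278,332) and (526,332).

```bash
python3 - <<'E'
from h import *
from scipy.optimize import least_squares
i=np.load("wi.npy",allow_pickle=True).item();g=cv2.cvtColor(cv2.imread("w3full.png"),cv2.COLOR_BGR2GRAY)
px=lambda u,v:(511.5-(u+.5)*.64,383.5-(v+.5)*.64)
def sub(P):
    a=np.array([px(*p) for p in P],np.float32).reshape(-1,1,2)
    return cv2.cornerSubPix(g,a.copy(),(3,3),(-1,-1),(3,30,.01)).reshape(-1,2),a.reshape(-1,2)
cor=[(338,355),(466,358),(475,497),(312,493)];lug=[(399,369),(343,459),(445,463)]
sc,rc=sub(cor);print((sc-rc).round(1).tolist())
rl=np.array([px(*p) for p in lug])
M=np.array([[.042,.034,.044],[.042,-.034,.044],[-.042,-.034,.044],[-.042,.034,.044],[.028,0,.048],[-.028,.021,.048],[-.028,-.021,.048]])
# image (180deg view): latch side near; +x away, +y = left or right tested by fit
def run(obs,Mm,z=0):
    def f(q):
        B=Ro.from_euler('z',q[2]).as_matrix()
        return np.concatenate([proj("wrist",np.array([q[0],q[1],0])+B@m,i)-o for m,o in zip(Mm,obs)])
    r=least_squares(f,[.535,-.221,np.radians(-108.7)]);return r.x[:2],np.degrees(r.x[2]),r.fun.reshape(-1,2).round(1).tolist()
for o in (sc,rc):
    print(run(np.vstack([o,rl]),M)); print(" corners",run(o,M[:4])[:2]); 
print(" lugs",run(rl,M[4:])[:2])
# held box
held=[(258,184),(551,185),(278,332),(526,332)];sh,rh=sub(held);print((sh-rh).round(1).tolist())
s=state();R=np.array(s["tcp_rot"]);B=R@TB.T;mid=np.array(s["tool_pos"])-B@TCPB
print("held mid",mid,"yaw",np.degrees(np.arctan2(B[1,0],B[0,0])),"tilt",B[:,2])
H=np.array([[-.042,.034,.022],[-.042,-.034,.022],[-.042,.034,-.022],[-.042,-.034,-.022]])
for m,o,q in zip(H,sh,rh): print(proj("wrist",mid+B@m,i)-o,proj("wrist",mid+B@m,i)-q)
E
```

```text
[[0.800000011920929, 0.10000000149011612], [0.800000011920929, 0.5], [-0.5, -1.899999976158142], [1.2999999523162842, -0.8999999761581421]]
(array([ 0.5359, -0.2196]), np.float64(-110.81427792089819), [[0.6, 0.6], [-0.3, 0.1], [-1.2, 1.0], [1.2, 1.4], [-0.1, -0.1], [0.1, -1.4], [-0.1, -1.1]])
 corners (array([ 0.5361, -0.219 ]), np.float64(-110.79151401377372))
(array([ 0.5356, -0.2199]), np.float64(-110.92395996285904), [[1.0, 1.1], [0.1, 0.8], [-1.9, -0.4], [2.1, 1.1], [-0.5, 0.3], [-0.3, -0.9], [-0.4, -0.6]])
 corners (array([ 0.5355, -0.2195]), np.float64(-110.91184993649074))
 lugs (array([ 0.5357, -0.2204]), np.float64(-110.87340379372353))
[[0.0, 0.0], [0.0, 0.0], [0.5, 1.600000023841858], [0.0, 0.0]]
held mid [ 0.5347 -0.2214  0.151 ] yaw -108.75710747891766 tilt [-0.0018 -0.006   1.    ]
[7.925  3.8055] [7.925  3.8055]
[3.4371 4.7619] [3.4371 4.7619]
[ 2.7642 -0.0254] [3.2926 1.62  ]
[3.7972 1.4535] [3.7972 1.4535]
```

```bash
python3 - <<'E'
from h import *
i=np.load("wi.npy",allow_pickle=True).item();s=state();T=np.array(s["tcp_rot"]);p=np.array(s["tool_pos"])
for k in (i,camera_info("wrist")):
    R=np.array(k["R"]);c=-R.T@np.array(k["t"]);print(T.T@(c-p),(T.T@R.T).round(4).tolist())
print(s["clock"],p)
for h in (.09,.0665): 
    P,R=final([.5358,-.2197,h],-110.85);print(*rel(P,R))
E
```

```text
[ 0.0657 -0.0014 -0.1424] [[0.0004, -0.9658, -0.2591], [1.0, 0.0005, -0.0002], [0.0003, -0.2591, 0.9658]]
[ 0.0656 -0.0011 -0.1425] [[0.0001, -0.9658, -0.2594], [1.0, 0.0001, 0.0003], [-0.0003, -0.2594, 0.9658]]
16.825 [ 0.5336 -0.2245  0.1415]
[0.0404 0.0004 0.0457] [ 1.334  -0.3593  1.6128]
[0.0555 0.0004 0.0638] [ 1.334  -0.3593  1.6128]
```

>>> {"api": "move_arm", "payload": {"moves": [[[0.013,0.001,0.015],[1.3,-0.4,1.6]],[[0.027,0.0015,0.03],[1.3,-0.4,1.6]],[[0.04,0.0015,0.0455],[1.3,-0.4,1.6]],[[0.04,0.0015,0.0455],[1.3,-0.4,1.6]],[[0.04,0.0015,0.0455],[1.3,-0.4,1.6]]]}}

```text
clock: 17.45
tool_pos: [0.5357, -0.2237, 0.0804]
tcp_rot: [[0.27, 0.935, -0.23], [0.714, -0.355, -0.603], [-0.646, -0.001, -0.764]]
force: [-0.1, 0.1, -2.2]
grip_width: 0.785
gripper_force: 69.5
```

```bash
python3 - <<'E'
from h import *
s=state();i=camera_info("wrist");im=capture("wrist")
np.save("wi2.npy",dict(i,tp=s["tool_pos"],tr=s["tcp_rot"]),allow_pickle=True);cv2.imwrite("w4full.png",im[:,:,::-1])
v=cv2.rotate(im[:,:,::-1],cv2.ROTATE_180)[96:320,112:400];cv2.imwrite("pics/w4.png",cv2.resize(v,None,fx=2.6,fy=2.6,interpolation=cv2.INTER_CUBIC))
print(s["tool_pos"],s["clock"],s["force"])
E
```

```text
[ 0.5357 -0.2237  0.0804] 17.45 [-0.1325  0.1056 -2.1582]
```

View pics/w4.png

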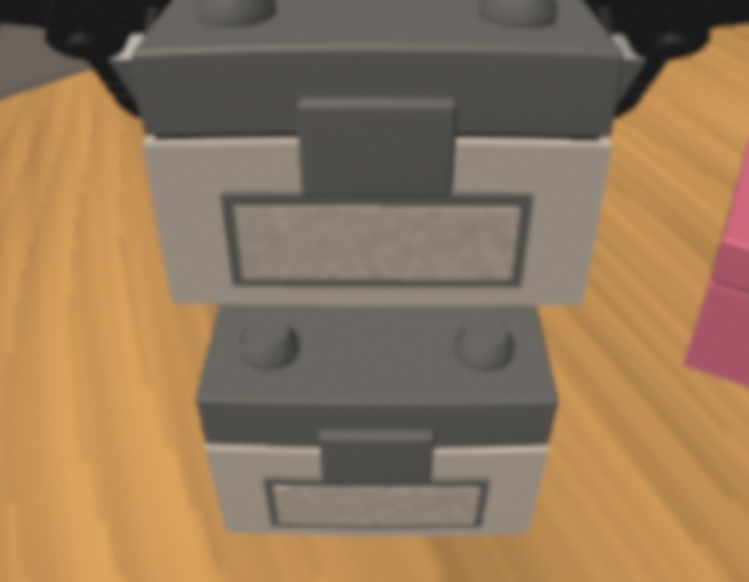

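The two boxes are laterally aligned: held base corners at (174,303) and (582,303) centre on 378, and the lower lid edge at (198,402) to (556,402) centres on 377. Next I fit the offset along the box's x.

```bash
python3 - <<'E'
from h import *
from scipy.optimize import least_squares
d=np.load("wi2.npy",allow_pickle=True).item();T=np.array(d["tr"]);p=np.array(d["tp"])
K=d["camera_matrix"]
Rc=np.array(d["R"]);C=p+T@np.array([.0667,0,-.1425])
px=lambda u,v:(511.5-((u+.5)/2.6+112),383.5-((v+.5)/2.6+96))
low=[((198,402),(-.042,.034,.022)),((556,402),(-.042,-.034,.022)),((225,531),(-.042,.034,-.022)),((531,531),(-.042,-.034,-.022)),((270,336),(-.028,.021,.0265)),((485,337),(-.028,-.021,.0265))]
held=[((174,303),(-.042,.034,-.022)),((582,303),(-.042,-.034,-.022)),((133,58),(-.042,.034,.022)),((623,60),(-.042,-.034,.022))]
B0=T@TB.T;m0=p-B0@TCPB
print("held nominal",m0,np.degrees(np.arctan2(B0[1,0],B0[0,0])),B0[2,:])
def fit(obs,z,freez,i):
    def f(q):
        B=Ro.from_euler('z',q[2]).as_matrix();m=np.array([q[0],q[1],z+(q[3] if freez else 0)])
        return np.concatenate([proj("wrist",m+B@np.array(b),i)-np.array(px(*a)) for a,b in obs])
    r=least_squares(f,[.535,-.221,-1.93]+([0] if freez else []));return r.x,r.fun.reshape(-1,2).round(1).tolist()
for nm,i in (("nominal",dict(camera_matrix=K,R=Rc,t=-Rc@C)),("info",d)):
    for n,o,z,fz in (("low",low,.022,False),("low z",low,.022,True),("held",held,m0[2],True)):
        x,r=fit(o,z,fz,i);print(nm,n,x,np.degrees(x[2]),r)
        print("   rel to held nominal in box frame",B0.T@(np.array([x[0],x[1],m0[2]])-m0))
E
```

```text
held nominal [ 0.5369 -0.2205  0.0899] -110.78324656808276 [ 0.002  -0.0009  1.    ]
nominal low [ 0.5375 -0.2189 -1.9333] -110.76907930605998 [[2.3, 0.6], [-2.7, 0.5], [-0.0, -1.1], [0.6, -1.1], [0.9, 1.1], [-1.0, 1.5]]
   rel to held nominal in box frame [-0.0017 -0.0001  0.    ]
nominal low z [ 0.5366 -0.2212 -1.9333 -0.0028] -110.77094118888664 [[0.5, 0.1], [-0.9, 0.1], [-1.2, -0.4], [1.8, -0.4], [-0.1, 0.1], [0.0, 0.4]]
   rel to held nominal in box frame [ 0.0007 -0.0001 -0.    ]
nominal held [ 0.5366 -0.2209 -1.9351 -0.0028] -110.87587273255798 [[-0.6, -0.5], [0.8, -0.8], [-0.1, 0.3], [-0.0, 0.8]]
   rel to held nominal in box frame [ 0.0005 -0.0001 -0.    ]
info low [ 0.5359 -0.2199 -1.9333] -110.76958458163162 [[1.8, 0.5], [-2.2, 0.4], [-0.4, -0.9], [0.9, -0.9], [0.7, 0.9], [-0.7, 1.2]]
   rel to held nominal in box frame [-0.0002 -0.0012 -0.    ]
info low z [ 0.5353 -0.2215 -1.9333 -0.0021] -110.77094096216504 [[0.5, 0.1], [-0.9, 0.1], [-1.2, -0.4], [1.8, -0.4], [-0.1, 0.1], [0.0, 0.4]]
   rel to held nominal in box frame [ 0.0015 -0.0012 -0.    ]
info held [ 0.5353 -0.2213 -1.9351 -0.002 ] -110.87587296643319 [[-0.6, -0.5], [0.8, -0.8], [-0.1, 0.3], [-0.0, 0.8]]
   rel to held nominal in box frame [ 0.0013 -0.0013 -0.    ]
```

Held and lower boxes agree within 0.3 mm and 0.1°, so the next move is straight down.

>>> {"api": "move_arm", "payload": {"moves": [[[0.0032,0,0.0038],[0,0,0]],[[0.0065,0,0.0076],[0,0,0]],[[0.0085,0,0.01],[0,0,0]],[[0.0103,0,0.0122],[0,0,0]],[[0.0116,0,0.0138],[0,0,0]],[[0.0129,0,0.0153],[0,0,0]],[[0.0129,0,0.0153],[0,0,0]]]}}

```text
clock: 18.38
tool_pos: [0.5356, -0.2235, 0.06]
tcp_rot: [[0.271, 0.935, -0.23], [0.714, -0.355, -0.603], [-0.645, -0.001, -0.764]]
force: [-0.8, -0.1, -2.1]
grip_width: 0.789
gripper_force: 69.5
```

>>> {"api": "move_arm", "payload": {"moves": [[[0.0006,0,0.0008],[0,0,0]],[[0.0013,0,0.0015],[0,0,0]],[[0.0018,0,0.0021],[0,0,0]],[[0.0022,0,0.0026],[0,0,0]],[[0.0024,0,0.0029],[0,0,0]],[[0.0024,0,0.0029],[0,0,0]]]}}

```text
clock: 19.12
tool_pos: [0.5356, -0.2236, 0.057]
tcp_rot: [[0.271, 0.935, -0.23], [0.714, -0.355, -0.603], [-0.646, -0.001, -0.764]]
force: [0.7, 2.1, 4.5]
grip_width: 0.786
gripper_force: 70.1
```

>>> {"api": "move_arm", "payload": {"moves": [[[0,0,0],[0,0,0]],[[0,0,0],[0,0,0]],[[0,0,0],[0,0,0]],[[0,0,0],[0,0,0]]], "hand": 0.0854}}

```text
clock: 19.62
tool_pos: [0.5356, -0.2236, 0.0564]
tcp_rot: [[0.271, 0.935, -0.23], [0.714, -0.355, -0.603], [-0.645, -0.001, -0.764]]
force: [0.2, -0.2, 0.5]
grip_width: 1.0
gripper_force: 0.0
```

>>> {"api": "move_arm", "payload": {"moves": [[[0,0,-0.01],[0,0,0]],[[0,0,-0.025],[0,0,0]],[[0,0,-0.045],[0,0,0]],[[0,0,-0.07],[0,0,0]],[[-0.01,0,-0.1],[0,0,0]],[[-0.02,0,-0.12],[0,0,0]],[[-0.02,0,-0.12],[0,0,0]],[[-0.02,0,-0.12],[0,0,0]]]}}

```text
clock: 20.62
tool_pos: [0.5574, -0.1651, 0.1606]
tcp_rot: [[0.27, 0.935, -0.23], [0.715, -0.355, -0.603], [-0.645, -0.002, -0.764]]
force: [-0.0, -0.2, 0.2]
grip_width: 0.999
gripper_force: 0.0
```

```bash
python3 - <<'E'
from h import *
s=state();print(s["clock"],s["tool_pos"],s["force"])
im=capture("wrist");v=cv2.rotate(im[:,:,::-1],cv2.ROTATE_180);sc=capture("scene")[:,:,::-1]
a=cv2.resize(v[80:380,90:390],(400,400),interpolation=cv2.INTER_CUBIC);b=cv2.resize(sc[100:300,90:290],(400,400),interpolation=cv2.INTER_CUBIC)
cv2.imwrite("pics/end.png",np.hstack([a,b]))
E
```

```text
20.625 [ 0.5574 -0.1651  0.1606] [-0.006  -0.1908  0.1957]
```

View pics/end.png

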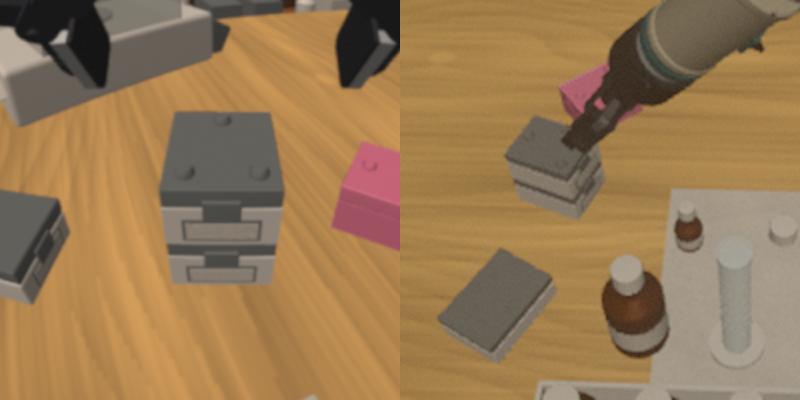

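The stack sits flush with no gap, lid up and latch over latch at (223,230) in the wrist view. The gripper is clear and the bystanders in view are still standing.

```bash
python3 -c "
from plant import *
print(finish_job())"
```

```text
the job is handed in; nothing more can be done
None
```

The sample box is stacked on the lower box, lid up and latch end over latch end. In the last picture it sits flush, the gripper is clear, and the bottles and other things in view still stand. I handed the job in at about 21 s; no verdict came back.

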